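# Discard a used reagent pack through the waste box port

## Task

Throw away the used reagent pack, the one whose two wells stand open with no caps: pass it upright down through the port in the top of the clear waste box, lowering about half of it into the opening before you let it drop inside. It is contaminated, so neither the pack nor the gripper may touch the rim of the port. Leave the two capped packs where they stand.

Things in the scene. Friction and masses are not known exactly. Their poses are not given: they have to be found in the camera images.
- used_pack: The used reagent pack: an upright grey plastic block, 56 mm long (its x), 26 mm wide (its y), 95 mm tall (its z), about 70 g, with two open dark wells in its top and no caps. It stands loose on the work surface. Origin: centre of its underside. Grip it across the 26 mm width near its top; nothing sticks out of it.
- port_rim: Port rim: grey rectangular collar fixed level on the white top wall of a closed clear-sided waste box. Origin: centre of the opening at the collar's top, 130 mm above the bench; z up. Opening 86 mm along x, 56 mm along y; collar 10 mm wide, 12 mm deep, 6 mm proud of the wall. The box, 220 mm (x) by 180 mm (y), is centred under it and fixed; its empty inner floor is 124 mm below the rim's top.
- sealed_a: A full reagent pack to leave alone: the same grey block, 56 x 26 x 95 mm, but with two white round screw caps 22 mm across on top, which make it 109 mm tall; about 150 g, standing loose. Origin: centre of its underside, x along its length.
- sealed_b: A second full, capped pack to leave alone, just like the other.

How it is judged (in metres and radians):
On the way:
1. the used pack, still gripped and upright, has been lowered at least 25 mm into the port (z of used_pack in the frame of port_rim below -0.025 m and x of used_pack in the frame of port_rim between -0.03 and 0.03 m and y of used_pack in the frame of port_rim between -0.03 and 0.03 m and angle between used_pack's own z axis and vertical below 0.35 rad and contact force between used_pack and the fingers above 1 N), for 0.1 s.
At the end, for the whole second after the job is handed in: The used pack is at rest inside the waste box, standing or lying, its underside's centre at least 80 mm below the rim's top and within the box's outline (110 mm along, 90 mm across from the port's centre); both capped packs are within 20 mm of where they stood (z of used_pack in the frame of port_rim below -0.08 m and x of used_pack in the frame of port_rim between -0.11 and 0.11 m and y of used_pack in the frame of port_rim between -0.09 and 0.09 m and linear speed of used_pack below 0.03 m/s and distance of each of sealed_a, sealed_b from where it was at the start of the episode below 0.02 m); the robot touches nothing.
It fails at once if anything touches the rim of the port with more than 1 N (contact force between port_rim and anything else above 1 N).
It fails at once if a capped pack is moved by more than 20 mm (distance of any of sealed_a, sealed_b from where it was at the start of the episode above 0.02 m).
It fails at once if a capped pack is tipped over (angle between any of sealed_a, sealed_b's own z axis and vertical above 0.35 rad).
It also fails if it takes over 35 s, if anything falls off the work surface, if the arm or the gripper's body presses on something with over 40 N, if the wrist force passes 120 N, or if a joint passes its speed limit or range.

## Robot

A 7-joint arm with a two-finger parallel gripper is mounted at the origin on the work surface. World frame = base frame: x ahead of the robot, y to its left, z up, the work surface at z = 0. Lengths are in m, angles in degrees, forces in N, time in s.
With the tool pointing down it reaches from about 0.425 to 0.825 m from the base axis. Payload 3.6 kg.
Tool frame: the origin (TCP) lies midway between the tips of the shut fingers; the grasp point (between the pads) lies 19 mm behind it (arm.grip_point_offset is the distance from the TCP to the grasp point, in m); z points along the fingers, y is the line along which they close (so a half turn about z gives the same grasp; the last joint's range is limited). The gripper opens to 85 mm and grips with 20 to 120 N. Pads are 22 mm wide; open, the fingers measure 114 mm over their backs; the gripper's body (76 mm by 85 mm) begins 54 mm behind the grasp point. The pads swing forward as they close: fully open they stand 13 mm farther back than shut.
Start: joints at [74.055, 35.231, -0.722, 81.555, 0.464, 63.22, -2.315], TCP at [0.162, -0.629, 0.231] pointing down, gripper open.
Joint ranges: [-178.69, 178.69], [-17.37, 117.87], [-77.05, 75.6], [15.02, 138.74], [-78.02, 258.01], [0.78, 113.62], [-162.83, 162.83]. Speed limits (degrees/s): [159.86, 159.86, 180, 180, 180, 180, 180].

## Interface

Orientations are given as [roll, pitch, yaw] about the fixed x, y, z axes, in that order (R = Rz(yaw) Ry(pitch) Rx(roll)).
In Python, from plant import arm gives the robot as it stands. The module is installed in compiled form; this text tells all that it offers.
- The arm moves only by the tool send_rows, never from a script. Its argument "commands" is text: rows parted by semicolons, each of 6 numbers parted by spaces: the shift along the world's x, y, z each as a share of 0.3 m, from -1 to 1, then the turn, a rotation vector about the world's x, y, z each as a share of 180 degrees, from -1 to 1. A call has 1 to 10 rows; each row is the pose to reach, as a shift and turn from the pose commanded when the call began, turning the shorter way round; what a row does not reach only later rows make up. A row lasts 1/12 s, in which the tool goes at most 41.7 mm and 7.16 degrees, less where a joint would pass 70% of its speed; a pose out of reach is approached as far as the arm can. A call with a number of a shift or a turn outside -1 to 1 is refused whole. A call with a gripper value outside its range is refused whole. "grip" is the opening, from 0 (shut) to 1 (fully open), set as the call begins (left out, the last holds). The fingers move at their own pace and stop on an object; the grip force is fixed at half the most. Time passes only in rows, so rows that repeat a pose let the fingers close. It gives the time, the measured TCP pose, the force, the opening and the grip force at its end, in the units of the state.
- arm.get_obs(): the state, without advancing time (a new reading comes with each control period).
- arm.get_image(name): name is "scene" or "top" or "wrist"; returns a dict with "color" (384x512x3 uint8, red, green, blue), "mtx" (3x3 intrinsics, pixels), "k1" (the pictures are not rectified: a ray, as slopes to the right and down, at radius r is drawn at 1 + k1 r^2 times it, then the intrinsics apply), "origin" and "rotation" of the camera in the world; the wrist camera has in their place "tool_from_camera" (4x4, takes a point from camera to tool coordinates, whose origin is the TCP and whose axes are the flange's). Camera axes: x right, y up, looking along -z (the intrinsics and any distortion apply to the point x, -y, -z); pixel columns grow to the right and rows downward; lengths in m; the calibration is good to about 2 mm. A picture is of the moment at which its call begins: read the wrist's pose just before it. There is no depth.
- arm.finish_job(): hands the job in; it is judged then, once.
The state is a dict: "t": time; "joint_positions": joint angles; "joint_velocities": joint speeds; "effort": joint torques, N m; "position": TCP position; "tcp_rot": TCP orientation; "contact_force": force on the tool from outside, world axes, zero at the start; "wrist_torque": the same for the moment, N m; "gripper_width": finger opening in m; "grip_force": force on a finger pad.
Only numpy, scipy, OpenCV 4.12 (cv2) and the standard library are available. Lean on these libraries where they do the work, as an engineer would, in place of code of your own. Each camera call takes 0.05 s, during which the arm holds its last target. There are 200 camera calls.

## Working session

There is one attempt and no reset: what is moved stays moved. The work goes in short steps, Python scripts to look and compute and a tool call to move; the robot and the scene stay as the last step left them, time stands still between calls to the robot, and variables do not carry over. Pictures are saved under pics/ and viewed, at most 10 in all, crops included, and the job is handed in when it is done.

Besides the shell and the picture viewer there is one more tool, called after "Call:" as name(argument=value, ...), one argument or row to a line, values as JSON. send_rows: Moves the arm, as the interface text tells. Its arguments: {"type":"object","properties":{"commands":{"type":"string"},"grip":{"type":"number"}},"required":["commands"]}

```bash
mkdir -p pics; cat > h.py <<'E'
import numpy as np, cv2, pickle
from plant import arm
def snap(n,f):
    o=arm.get_obs(); d=arm.get_image(n); d['obs']=o
    cv2.imwrite(f'pics/{f}.png',d['color'][:,:,::-1]); pickle.dump(d,open(f'pics/{f}.pkl','wb')); return d
def ray(d,u,v):
    K=np.array(d['mtx']);x,y=(u-K[0,2])/K[0,0],(v-K[1,2])/K[1,1]
    rd=np.hypot(x,y);r=rd
    for _ in range(30): r=rd/(1+d['k1']*r*r)
    s=r/rd if rd else 1
    return np.array(d['rotation'])@np.array([x*s,-y*s,-1.])
def hit(d,u,v,z):
    o=np.array(d['origin']);w=ray(d,u,v);return o+w*(z-o[2])/w[2]
def proj(d,p):
    c=np.array(d['rotation']).T@(np.array(p)-np.array(d['origin']));x,y=c[0]/-c[2],-c[1]/-c[2]
    s=1+d['k1']*(x*x+y*y);K=np.array(d['mtx']);return K[0,0]*x*s+K[0,2],K[1,1]*y*s+K[1,2]
def load(f): return pickle.load(open(f'pics/{f}.pkl','rb'))
E
python3 - <<'E'
from h import *
for n in('top','scene'):
    d=snap(n,n);print(n,d['origin'],d['mtx'],d['k1'],np.round(d['rotation'],3))
a,b=cv2.imread('pics/top.png'),cv2.imread('pics/scene.png')
print(arm.get_obs())
cv2.imwrite('pics/top2.png',cv2.resize(a,(800,600),interpolation=2))
cv2.imwrite('pics/scene2.png',cv2.resize(b,(800,600),interpolation=2))
E
```

```text
top [0.32472857 0.00902221 1.01915976] [[433.32010734   0.         255.41759118]
 [  0.         433.32010734 192.48275424]
 [  0.           0.           1.        ]] -0.027253102454823794 [ 12.246   0.206 -94.421]
scene [0.9365675  0.25692825 0.79082529] [[354.67690278   0.         253.27909849]
 [  0.         354.67690278 194.00929661]
 [  0.           0.           1.        ]] 0.03568558347897776 [ 35.197  -0.958 120.823]
{'t': 0.1, 'joint_positions': array([74.05515337, 35.2843559 , -0.72277095, 81.63168602,  0.4642955 ,
       63.22033185, -2.31403439]), 'joint_velocities': array([-0.05562128, -0.08450722, -0.02154508, -0.30341565,  0.0157958 ,
        0.01053484,  0.03451417]), 'effort': array([ 1.28656593e-03, -4.70382214e+01,  2.60235853e-01, -1.71568465e+01,
        1.00972920e-02,  5.89496849e-03, -4.53653595e-07]), 'position': array([ 0.16177763, -0.62883511,  0.2302493 ]), 'tcp_rot': array([-1.79866516e+02,  1.90943283e-03,  1.44309855e+01]), 'contact_force': array([ 0.14240345, -0.45405451,  0.02769007]), 'wrist_torque': array([-0.00591565,  0.02590651, -0.04461202]), 'grip_force': 0.0, 'gripper_width': 0.08570499982330726}
```

View pics/top2.png

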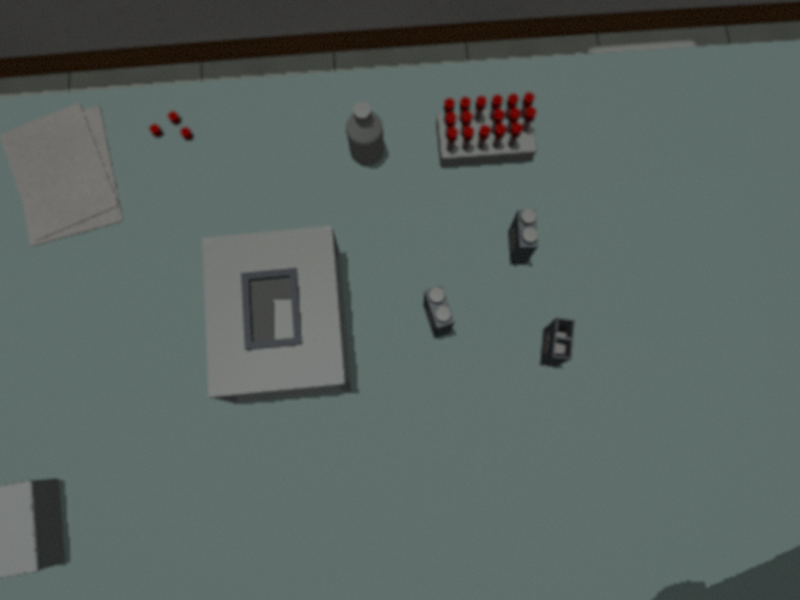

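View pics/scene2.png

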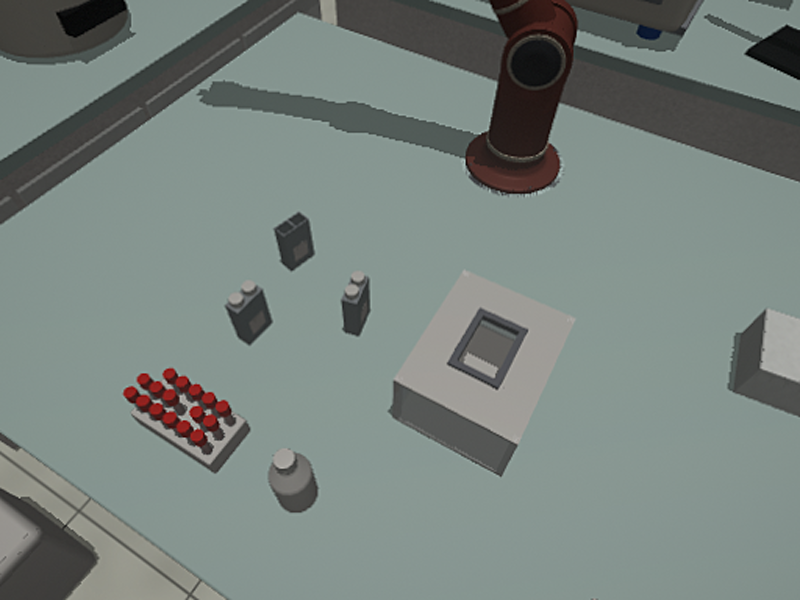

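The top view (800x600) shows the used pack with open wells at about (561,342). The capped packs are at (526,232) and (438,310), and the port is at (272,309). Next I'll enlarge crops of the used pack and the port.

```bash
sed -i "s/np.array(d\['rotation'\])/RR(d)/g" h.py; cat >> h.py <<'E'
from scipy.spatial.transform import Rotation as Ro
def RR(d):
    r=np.array(d['rotation']);return r if r.shape==(3,3) else Ro.from_euler('xyz',r,degrees=True).as_matrix()
E
python3 - <<'E'
from h import *
t=cv2.imread('pics/top.png');s=cv2.imread('pics/scene.png')
def c(i,u,v,w,h,k): return cv2.convertScaleAbs(cv2.resize(i[v:v+h,u:u+w],None,fx=k,fy=k,interpolation=cv2.INTER_CUBIC),alpha=1.5)
# top used: origin (338,198) x10 40x30 ; port (145,165) x6.67
a=c(t,338,198,40,30,10);b=c(t,143,164,60,66,5);e=c(s,170,130,40,48,10)[:300] if 0 else c(s,172,132,40,30,10);f=c(s,276,188,80,70,5)
W=np.zeros((600,800,3),np.uint8)
for im,x,y in((a,0,0),(b,400,0),(e,0,300),(f,400,300)):
    im=im[:300,:400];W[y:y+im.shape[0],x:x+im.shape[1]]=im
cv2.imwrite('pics/m.png',W)
d=load('top')
for n,u,v,z in(('used',561,342,.095),('port',272,309,.13),('cap',526,232,.1),('cap',438,310,.1)): print(n,hit(d,u*.64,v*.64,z))
E
```

```text
used [ 0.44953179 -0.2213348   0.095     ]
port [0.51938119 0.16830769 0.13      ]
cap [ 0.6095476  -0.19060246  0.1       ]
cap [ 0.50663318 -0.05577844  0.1       ]
```

View pics/m.png

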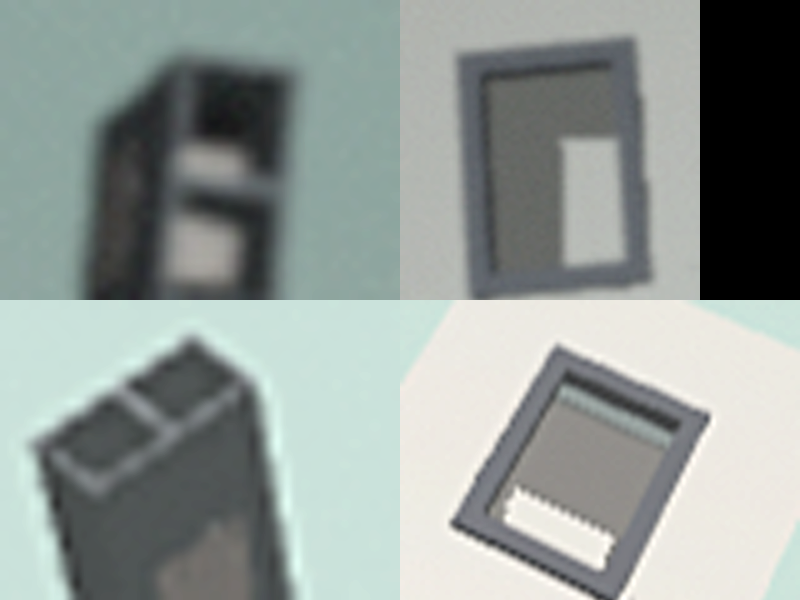

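Mosaic: in the top crop the collar's outer corners are at (457,57), (636,38), (652,282) and (474,297). In the scene crop, the used pack's top corners are at (193,338), (258,383), (100,495) and (37,447), and the collar's are at (557,345), (710,414), (620,600) and (452,525).

```bash
python3 - <<'E'
from h import *
def P(d,pts,ox,oy,u,v,k,z): return np.array([hit(d,(x-ox+.5)/k-.5+u,(y-oy+.5)/k-.5+v,z) for x,y in pts])
def rep(n,p):
    e=[p[1]-p[0],p[2]-p[1],p[3]-p[2],p[0]-p[3]]
    print(n,p.mean(0),[(round(np.linalg.norm(q)*1e3,1),round(np.degrees(np.arctan2(q[1],q[0]))%180,1)) for q in e])
t,s=load('top'),load('scene')
rep('port top',P(t,[(457,57),(636,38),(652,282),(474,297)],400,0,143,164,5,.13))
rep('port sc',P(s,[(557,345),(710,414),(620,600),(452,525)],400,300,276,188,5,.13))
rep('used sc',P(s,[(193,338),(258,383),(100,495),(37,447)],0,300,172,132,10,.095))
print(hit(t,338+17.8,198+5.5,.095),hit(t,338+29.7,198+7,.095))
E
```

```text
port top [0.52108611 0.16941354 0.13      ] [(np.float64(76.4), np.float64(91.8)), (np.float64(105.2), np.float64(1.0)), (np.float64(74.0), np.float64(90.5)), (np.float64(103.5), np.float64(2.3))]
port sc [0.52491362 0.17416407 0.13      ] [(np.float64(74.1), np.float64(91.4)), (np.float64(104.2), np.float64(2.3)), (np.float64(75.8), np.float64(93.8)), (np.float64(107.4), np.float64(1.4))]
used sc [ 0.45976144 -0.2209705   0.095     ] [(np.float64(25.0), np.float64(80.1)), (np.float64(55.3), np.float64(168.2)), (np.float64(24.8), np.float64(78.8)), (np.float64(54.7), np.float64(168.5))]
[ 0.48359115 -0.2185935   0.095     ] [ 0.4782776  -0.24398837  0.095     ]
```

Call:
send_rows(
  commands="0.667 0.93 0.1 0 0 -0.144;0.667 0.93 0.1 0 0 -0.144;0.667 0.93 0.1 0 0 -0.144;0.667 0.93 0.1 0 0 -0.144;0.667 0.93 0.1 0 0 -0.144;0.667 0.93 0.1 0 0 -0.144;0.667 0.93 0.1 0 0 -0.144;0.667 0.93 0.1 0 0 -0.144;0.667 0.93 0.1 0 0 -0.144",
  grip=1,
)

```text
t: 0.85
position: [0.3672, -0.3432, 0.2615]
tcp_rot: [-179.7, -0.1, -10.8]
contact_force: [0.1, 0.6, -1.1]
gripper_width: 0.0855
grip_force: 0.0
```

Call:
send_rows(
  commands="0.327 0.43 0 0 0 0;0.327 0.43 0 0 0 0;0.327 0.43 0 0 0 0;0.327 0.43 0 0 0 0;0.327 0.43 0 0 0 0;0.327 0.43 0 0 0 0;0.327 0.43 0 0 0 0;0.327 0.43 0 0 0 0",
)

```text
t: 1.52
position: [0.4589, -0.2231, 0.2611]
tcp_rot: [179.9, 0.1, -11.7]
contact_force: [0.6, -0.3, 0.3]
gripper_width: 0.0854
grip_force: 0.0
```

```bash
python3 - <<'E'
from h import *
d=snap('wrist','w1');o=d['obs'];print(o['t'],o['position'],o['tcp_rot'],np.round(d['tool_from_camera'],3).tolist(),d['mtx'],d['k1'])
cv2.imwrite('pics/w1b.png',cv2.resize(cv2.imread('pics/w1.png'),(800,600),interpolation=2))
E
```

```text
1.5167 [ 0.45892916 -0.22314645  0.26107131] [ 1.79948403e+02  5.88793112e-02 -1.16685077e+01] [[-0.001, 0.951, 0.309, 0.079], [1.0, 0.0, 0.001, 0.0], [0.001, 0.309, -0.951, -0.143], [0.0, 0.0, 0.0, 1.0]] [[289.37889738   0.         259.14640421]
 [  0.         289.37889738 197.45128896]
 [  0.           0.           1.        ]] -0.03969224408235126
```

View pics/w1b.png

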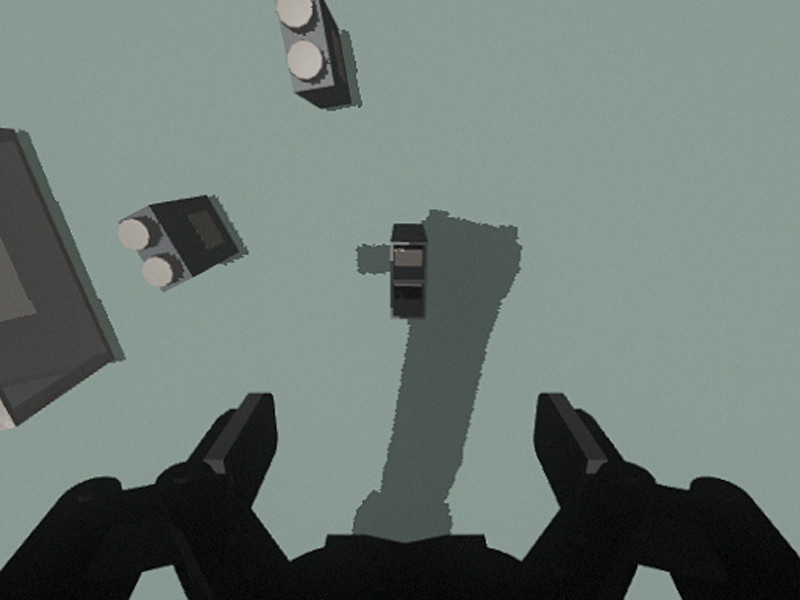

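The wrist view shows the used pack's top as an upright rectangle with corners at about (390,243), (426,243), (426,318) and (390,318), so it lines up with the gripper.

```bash
cat >> h.py <<'E'
def wcam(d):
    T=np.array(d['tool_from_camera']);R=Ro.from_euler('xyz',d['obs']['tcp_rot'],degrees=True).as_matrix()
    d['rotation']=R@T[:3,:3];d['origin']=R@T[:3,3]+d['obs']['position'];return d
E
python3 - <<'E'
from h import *
d=wcam(load('w1'));k=800/512
p=np.array([hit(d,u/k,v/k,.095) for u,v in[(390,243),(426,243),(426,318),(390,318)]])
print(p.mean(0),np.linalg.norm(np.diff(p,axis=0),axis=1),[np.degrees(np.arctan2(*(q[1::-1]))) for q in np.diff(p,axis=0)])
I=cv2.imread('pics/w1.png')[135:215,225:300];cv2.imwrite('pics/w1c.png',cv2.convertScaleAbs(cv2.resize(I,None,fx=7,fy=7,interpolation=2),alpha=1.5))
t=load('top');
for z in(.095,):
  c,y=p.mean(0)[:2],np.radians(-11.7)
  for a,b in((-28,-13),(28,-13),(28,13),(-28,13)):
    q=[c[0]+(a*np.cos(y)-b*np.sin(y))/1e3,c[1]+(a*np.sin(y)+b*np.cos(y))/1e3,z]
    print('topcrop',(np.array(proj(t,q))-[338,198])*10,'scene',(np.array(proj(load('scene'),q))-[172,132])*10+[0,300],'w',np.array(proj(d,q))*k)
E
```

```text
[ 0.45661927 -0.22506472  0.095     ] [0.02471751 0.05454099 0.02604431] [np.float64(-101.69895287872211), np.float64(169.11305988668664), np.float64(78.29562996027136)]
topcrop [273.73180625 310.54634337] scene [184.50223385 317.95022533] w [425.8784309  318.95444553]
topcrop [292.76312175  56.08566541] scene [ 24.74441576 428.51115292] w [427.02977335 241.93915281]
topcrop [173.57128402  41.3101424 ] scene [ 89.9921684  479.13198873] w [389.13541273 241.93833447]
topcrop [153.05743865 295.46694863] scene [249.64166076 366.15193219] w [389.9647481  318.95706141]
```

View pics/w1c.png

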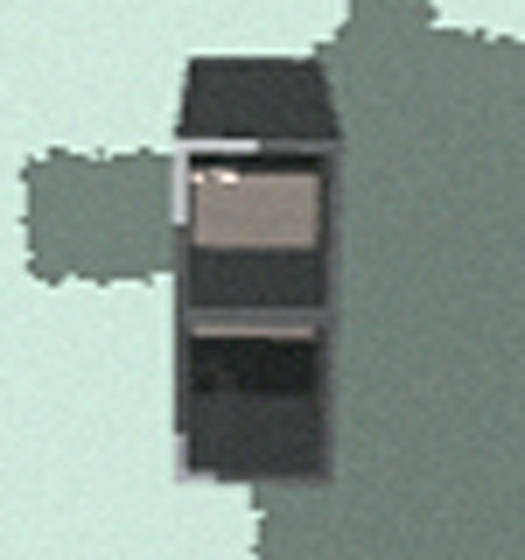

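The refined pack centre is (0.457, -0.225) with yaw -11.7°. I'll descend in two stages.

Call:
send_rows(
  commands="-0.007 -0.01 -0.35 0 0 0;-0.007 -0.01 -0.35 0 0 0;-0.007 -0.01 -0.35 0 0 0;-0.007 -0.01 -0.35 0 0 0;-0.007 -0.01 -0.35 0 0 0",
)

```text
t: 1.98
position: [0.4571, -0.2255, 0.1559]
tcp_rot: [-180.0, 0.1, -11.6]
contact_force: [0.6, -0.5, 0.6]
gripper_width: 0.0853
grip_force: 0.0
```

Call:
send_rows(
  commands="0 0 -0.1 0 0 0;0 0 -0.2 0 0 0;0 0 -0.3 0 0 0;0 0 -0.3 0 0 0;0 0 -0.3 0 0 0",
)

```text
t: 2.4
position: [0.4586, -0.2252, 0.0673]
tcp_rot: [180.0, -0.0, -11.5]
contact_force: [0.3, -0.1, -0.3]
gripper_width: 0.0858
grip_force: 0.0
```

Call:
send_rows(
  commands="0 0 0 0 0 0;0 0 0 0 0 0;0 0 0 0 0 0;0 0 0 0 0 0;0 0 0 0 0 0;0 0 0 0 0 0;0 0 0 0 0 0;0 0 0 0 0 0;0 0 0 0 0 0;0 0 0 0 0 0",
  grip=0,
)

```text
t: 3.23
position: [0.4589, -0.2249, 0.0674]
tcp_rot: [180.0, -0.1, -11.5]
contact_force: [-0.9, 0.5, 6.8]
gripper_width: 0.025
grip_force: 59.7
```

Call:
send_rows(
  commands="0 0 0.05 0 0 0;0 0 0.15 0 0 0;0 0 0.28 0 0 0;0 0 0.41 0 0 0;0 0 0.54 0 0 0;0 0 0.667 0 0 0;0 0 0.667 0 0 0;0 0 0.667 0 0 0",
)

```text
t: 3.9
position: [0.459, -0.2249, 0.2686]
tcp_rot: [179.9, -0.3, -11.5]
contact_force: [-0.3, 0.1, -1.3]
gripper_width: 0.0251
grip_force: 58.9
```

Call:
send_rows(
  commands="-0.007 0.11 0 0 0 0.01;-0.014 0.22 0 0 0 0.02;-0.021 0.33 0 0 0 0.03;-0.028 0.44 0 0 0 0.04;-0.035 0.55 0 0 0 0.05;-0.042 0.66 0 0 0 0.06;-0.049 0.77 0 0 0 0.07;-0.056 0.88 0 0 0 0.074;-0.063 0.983 0 0 0 0.074;-0.063 0.983 0 0 0 0.074",
)

```text
t: 4.73
position: [0.4369, 0.0779, 0.2648]
tcp_rot: [-179.7, 0.2, 2.5]
contact_force: [-0.4, 1.2, -0.4]
gripper_width: 0.0252
grip_force: 59.1
```

Call:
send_rows(
  commands="0 0 0 0 0 0;0 0 0 0 0 0;0 0 0 0 0 0",
)

```text
t: 4.98
position: [0.4387, 0.0688, 0.2654]
tcp_rot: [179.9, 0.1, 1.7]
contact_force: [-0.4, 0.5, -1.5]
gripper_width: 0.025
grip_force: 59.1
```

```bash
python3 - <<'E'
from h import *
d=snap('wrist','w2');o=d['obs'];print(o['t'],o['position'],o['tcp_rot'],o['grip_force'])
snap('top','t2');snap('scene','s2')
cv2.imwrite('pics/w2b.png',cv2.convertScaleAbs(cv2.resize(cv2.imread('pics/w2.png'),(800,600),interpolation=2),alpha=1.4))
E
```

```text
4.9833 [0.43867738 0.06880598 0.26543568] [1.79939775e+02 1.30578001e-01 1.68236574e+00] 59.06133234500885
```

View pics/w2b.png

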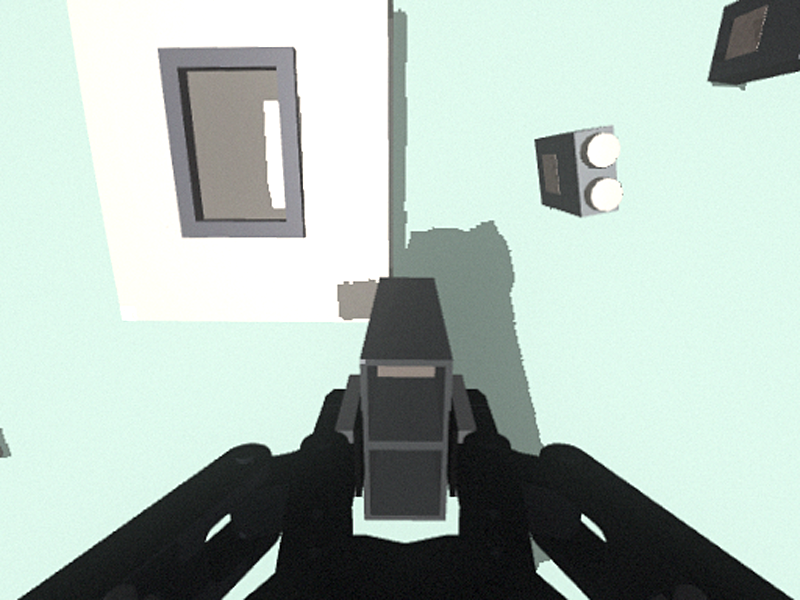

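The wrist view shows the pack held upright, with top corners at (361,360), (452,360), (446,520) and (365,520). The collar's outer corners are at (159,48), (295,47), (304,237) and (183,237).

```bash
python3 - <<'E'
from h import *
d=wcam(load('w2'));k=800/512
f=lambda pts,z:np.array([hit(d,u/k,v/k,z) for u,v in pts])
def rep(n,p):
    e=np.diff(np.vstack([p,p[:1]]),axis=0);print(n,p.mean(0).round(4),np.linalg.norm(e,axis=1).round(4),(np.degrees(np.arctan2(e[:,1],e[:,0]))%180).round(1))
rep('port',f([(159,48),(295,47),(304,237),(183,237)],.13))
z0=d['obs']['position'][2]-.0675
for dz in(.09,.095): rep('packtop',f([(361,360),(452,360),(446,520),(365,520)],z0+dz))
b=f([(381,278),(434,278)],z0);print('bottom front edge',b.round(4))
E
```

```text
port [0.5231 0.1707 0.13  ] [0.0763 0.1054 0.0757 0.1058] [91.   0.8 91.4  1.1]
packtop [0.4333 0.0683 0.2879] [0.0265 0.0585 0.027  0.0585] [91.6  1.7 91.6  1.1]
packtop [0.4368 0.0684 0.2929] [0.0254 0.0561 0.0259 0.0561] [91.6  1.7 91.6  1.1]
bottom front edge [[0.4639 0.081  0.1979]
 [0.4646 0.0556 0.1979]]
```

Call:
send_rows(
  commands="0.07 0.085 0 0 0 0;0.14 0.17 0 0 0 0;0.21 0.255 0 0 0 0;0.288 0.341 0 0 0 0;0.288 0.341 0 0 0 0;0.288 0.341 0 0 0 0;0.288 0.341 0 0 0 0",
)

```text
t: 5.72
position: [0.5253, 0.1714, 0.2658]
tcp_rot: [179.9, 0.1, 1.8]
contact_force: [0.3, -0.4, -0.9]
gripper_width: 0.0248
grip_force: 59.1
```

```bash
python3 - <<'E'
from h import *
d=snap('wrist','w3');o=d['obs'];print(o['t'],o['position'],o['tcp_rot'])
a=cv2.imread('pics/w3.png')[120:384,100:412];snap('top','t3');snap('scene','s3')
b=cv2.imread('pics/s3.png')[150:300,230:400]
W=np.zeros((600,800,3),np.uint8);a=cv2.resize(a,(400,338),interpolation=2);b=cv2.resize(b,(400,353),interpolation=2)
W[:338,:400]=a;W[:353,400:]=b;cv2.imwrite('pics/m3.png',cv2.convertScaleAbs(W,alpha=1.4))
E
```

```text
5.7167 [0.52528249 0.17139957 0.26584585] [1.79926153e+02 8.14691756e-02 1.75131275e+00]
```

View pics/m3.png

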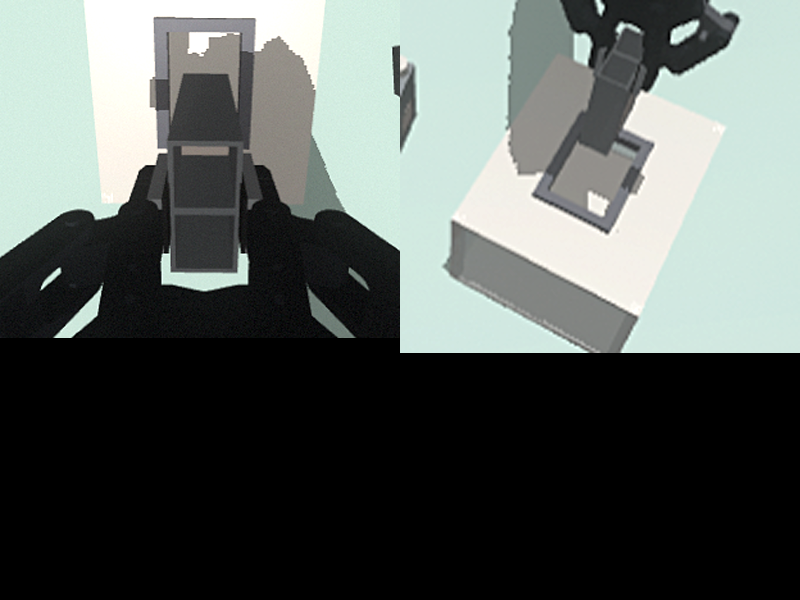

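The pack is centred over the opening: collar front edge u 154–255 against pack u 172–240 in the wrist crop. Clearance is about 15 mm a side, so I'm lowering it.

Call:
send_rows(
  commands="0 0 -0.06 0 0 0;0 0 -0.12 0 0 0;0 0 -0.16 0 0 0;0 0 -0.19 0 0 0;0 0 -0.19 0 0 0;0 0 -0.19 0 0 0",
)

```text
t: 6.37
position: [0.5255, 0.1722, 0.2096]
tcp_rot: [180.0, 0.0, 1.8]
contact_force: [0.4, -0.5, -0.2]
gripper_width: 0.0249
grip_force: 59.1
```

```bash
python3 - <<'E'
from h import *
d=snap('wrist','w4');o=d['obs'];print(o['t'],o['position'],o['tcp_rot'])
a=cv2.imread('pics/w4.png')[120:384,100:412];snap('scene','s4')
b=cv2.imread('pics/s4.png')[180:280,260:360]
W=np.zeros((400,800,3),np.uint8);a=cv2.resize(a,(400,338),interpolation=2);b=cv2.resize(b,(400,400),interpolation=2)
W[:338,:400]=a;W[:400,400:]=b;cv2.imwrite('pics/m4.png',cv2.convertScaleAbs(W,alpha=1.4))
E
```

```text
6.3667 [0.52550634 0.17222982 0.20961358] [1.79991322e+02 2.85519925e-03 1.78748613e+00]
```

View pics/m4.png

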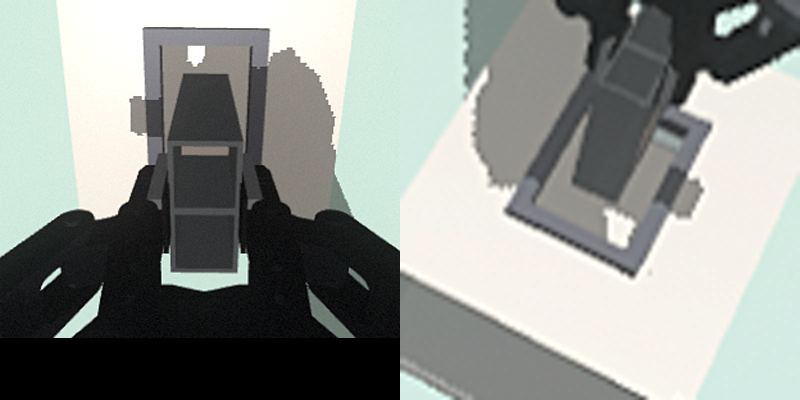

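The underside is about 12 mm above the rim. The pack's bottom front edge is at u 183–228 and the opening at u 162–251, with about 16 mm clear ahead, so it's well centred. I'll lower it on to about -47 mm.

Call:
send_rows(
  commands="0 0 -0.05 0 0 0;0 0 -0.1 0 0 0;0 0 -0.15 0 0 0;0 0 -0.18 0 0 0;0 0 -0.197 0 0 0;0 0 -0.197 0 0 0;0 0 -0.197 0 0 0;0 0 -0.197 0 0 0;0 0 -0.197 0 0 0;0 0 -0.197 0 0 0",
)

```text
t: 7.3
position: [0.526, 0.1729, 0.151]
tcp_rot: [-180.0, -0.1, 1.8]
contact_force: [0.2, -0.5, 0.0]
gripper_width: 0.0249
grip_force: 59.1
```

Call:
send_rows(
  commands="0 0 0 0 0 0;0 0 0 0 0 0;0 0 0 0 0 0;0 0 0 0 0 0;0 0 0 0 0 0;0 0 0 0 0 0;0 0 0 0 0 0;0 0 0 0 0 0",
  grip=1,
)

```text
t: 7.97
position: [0.5256, 0.1727, 0.1503]
tcp_rot: [-180.0, -0.0, 1.8]
contact_force: [0.4, 0.4, 0.4]
gripper_width: 0.0853
grip_force: 0.0
```

Call:
send_rows(
  commands="0 0 0.1 0 0 0;0 0 0.2 0 0 0;0 0 0.3 0 0 0;0 0 0.4 0 0 0;0 0 0.4 0 0 0;0 0 0.4 0 0 0;0 0 0.4 0 0 0;0 0 0.4 0 0 0;0 0 0.4 0 0 0",
)

```text
t: 8.72
position: [0.5248, 0.1724, 0.2687]
tcp_rot: [179.9, 0.2, 1.8]
contact_force: [0.7, 0.2, 0.4]
gripper_width: 0.0851
grip_force: 0.0
```

```bash
python3 - <<'E'
from h import *
d=snap('wrist','w5');print(d['obs']['t'],d['obs']['position']);snap('scene','s5')
a=cv2.imread('pics/w5.png');b=cv2.imread('pics/s5.png')[100:310,130:410]
W=np.hstack([cv2.resize(a,(400,300)),cv2.resize(b,(400,300),interpolation=2)]);cv2.imwrite('pics/m5.png',cv2.convertScaleAbs(W,alpha=1.4))
E
```

```text
8.7167 [0.52475697 0.1723576  0.26873943]
```

View pics/m5.png

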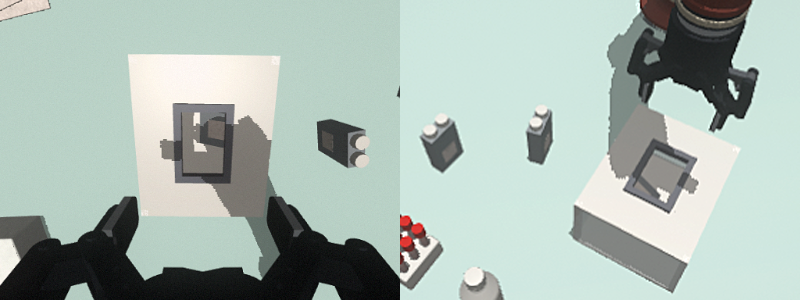

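The fingers are empty, the capped packs haven't moved, and there's a dark shape in the port at about (212,130). I'll use the last picture for an enlarged check.

```bash
python3 - <<'E'
from h import *
a=cv2.imread('pics/w5.png')[125:240,215:305];b=cv2.imread('pics/s5.png')[190:260,275:355]
W=np.hstack([cv2.resize(a,(400,511),interpolation=2),cv2.resize(b,(400,511),interpolation=2)]);cv2.imwrite('pics/m6.png',cv2.convertScaleAbs(W,alpha=1.6))
E
```

```text
(no output)
```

View pics/m6.png

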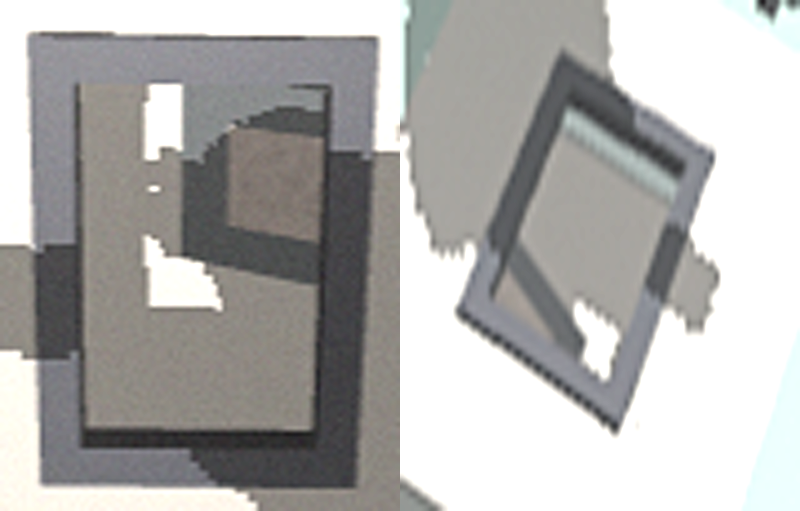

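The pack is lying on its broad side on the box floor, its label showing at about (270,180). I'm handing in the job.

```bash
python3 -c "
from plant import arm
print(arm.finish_job())"
```

```text
the job is handed in; nothing more can be done
None
```

I lowered the used pack about 47 mm into the port and let it drop; it now lies on the waste box floor. I saw no rim contact, both capped packs still stand in place, and the job was handed in at about 9 s, though no verdict came back.

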